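Draw out the fastener tray with the pull hook

ROBOT

A 6-joint arm with a two-finger parallel gripper is mounted at the origin on the work surface. World frame = base frame: x ahead of the robot, y to its left, z up, the work surface at z = 0. Lengths are in m, angles in rad, forces in N, time in s.
With the tool pointing down it reaches from about 0.25 to 0.775 m from the base axis. Payload 4 kg.
Tool frame: the origin (TCP) lies between the finger pads, 19 mm behind the fingertips; this is the grasp point; z points along the fingers, y is the line along which they close (so a half turn about z gives the same grasp; the last joint's range is limited). The gripper opens to 94 mm and grips with 3 to 60 N. Pads are 16 mm wide; open, the fingers measure 119 mm over their backs; the gripper's body (75 mm by 177 mm) begins 78 mm behind the grasp point.
Start: joints at [1.109, 0.087, 1.371, -0, 1.684, -0.103], TCP at [0.193, 0.515, 0.224] pointing down, gripper open.
Joint ranges: [-3.1, 3.1], [-0.76, 2.03], [0.27, 2.55], [-1.08, 4.22], [0.17, 2.65], [-2.57, 2.57]. Speed limits (rad/s): [2.79, 2.79, 3.14, 3.14, 3.14, 3.14].

INTERFACE

Orientations are given as [roll, pitch, yaw] about the fixed x, y, z axes, in that order (R = Rz(yaw) Ry(pitch) Rx(roll)).
In Python, from bench import * gives the robot as it stands. The module is installed in compiled form; this text tells all that it offers.
- The arm moves only by the tool servo_tool, never from a script. Its argument "targets" is a list of rows, each a list of 4 numbers: the shift along the tool's x, y, z in cm, then the turn about the tool's z in degrees. A call has 1 to 8 rows; each row is the pose to reach, as a shift and turn from the pose commanded when the call began, along the tool's axes at that moment; what a row does not reach only later rows make up. A row lasts 1/8 s, in which the tool goes at most 62.5 mm and 10.7 degrees, less where a joint would pass 70% of its speed; a pose out of reach is approached as far as the arm can. A call with a gripper value outside its range is refused whole. "claw" is the closure in counts, from 0 (fully open) to 255 (shut), set as the call begins (left out, the last holds). The fingers move at their own pace and stop on an object; the grip force is fixed at half the most. Time passes only in rows, so rows that repeat a pose let the fingers close. It gives the time, the measured TCP pose, the force, the opening and the grip force at its end, in the units of the state.
- get_obs(): the state, without advancing time (a new reading comes with each control period).
- snapshot(name): name is "side" or "top" or "wrist"; returns the picture (400x640x3 uint8, blue, green, red); there is no depth.
- camera_model(name): a dict with "camera_matrix" (3x3 intrinsics, pixels), "camera_from_world" (4x4, takes a point from world to camera coordinates). Camera axes: x right, y up, looking along -z (the intrinsics and any distortion apply to the point x, -y, -z); pixel columns grow to the right and rows downward; lengths in m; the calibration is good to about 2 mm. A picture is of the moment at which its call begins: read the wrist's pose just before it. camera_model takes no time and is no camera call; for the wrist camera it gives the pose at the moment of the call.
- close_job(): hands the job in; it is judged then, once.
The state is a dict: "time": time; "joint_positions": joint angles; "qvel": joint speeds; "joint_torque": joint torques, N m; "tool_pos": TCP position; "ee_rot": TCP orientation; "wrist_force": force on the tool from outside, world axes, zero at the start; "wrist_torque": the same for the moment, N m; "width": finger opening in m; "finger_force": force on a finger pad.
Only numpy, scipy, OpenCV 4.12 (cv2) and the standard library are available. Lean on these libraries where they do the work, as an engineer would, in place of code of your own. Each camera call takes 0.05 s, during which the arm holds its last target. There are 200 camera calls.

TASK

Take the pull hook from its holder, drop it into the finger hole of the sliding tray in the grey cabinet, and draw the tray out until it comes up firmly against the springy stop hidden somewhere inside; hold it there for a second with a steady pull of about 11 N, and never put more than 16 N on it. Then ease off slowly and unhook, so that the tray stays out, resting against its stop, and hang the hook upright in its holder again, facing as it did. Touch the tray only with the hook and leave the other things on the bench alone.

Things in the scene. Friction and masses are not known exactly. Their poses are not given: they have to be found in the camera images.
- hook: Loose upright steel pull hook, 120 g, black plastic handle. Origin on the shaft axis at the collar's underside; z up. Collar 40 (x) x 34 (y) x 5 mm, z 0 to 5. Handle 16 (x) x 26 (y) mm, z 5 to 51. Shaft 8 mm round, z 0 to -55. Toe at the foot (z -55 to -49), 8 mm wide (y), reaching to x = -13 mm. At the start it hangs in the holder.
- hook_grip (a point): On the handle, 27 mm above the hook's origin, on the shaft axis: the height for the TCP (fingertips then just above the collar). Best gripped across the handle's 16 mm, fingers closing along the hook's x, with 40 N or more, so that it does not tilt under the pull. Axes as the hook's.
- hook_toe (a point): Point at the foot of the hook's shaft, on the shaft axis, 55 mm below the collar's underside; the toe extends from here to -x of the hook, 9 mm beyond the shaft. Axes as the hook's.
- holder: Fixed dark steel stand, base 100 x 90 mm; its raised plate (90 x 80 mm, 5 mm thick, top 75 mm above the bench) has a hole 27 mm (x, -18 to +9 mm) by 16 mm (y, +-8 mm). The hook hangs through it, collar flat on the plate, toe to the holder's -x. Origin: centre of the base's underside; z up.
- holder_seat (a point): Point on top of the holder's plate where the hook's origin sits when hung; the hook's shaft and toe have about 4 to 5 mm of play in the hole about it. Axes as the holder's.
- cabinet: Fixed grey steel cabinet, 200 deep (x) x 280 wide (y) x 75 mm high, front to its own -x (towards the robot). Origin: centre of its underside; z up. Nuts and bolts up to 12 mm high lie on top. The centre bay, its floor 30 mm above the bench, holds the tray, which slides along the cabinet's x. The small drawers either side, with 14 mm knobs, do not open.
- tray: Loose open steel tray of nuts, 180 (x) x 116 (y) x 36 mm, 0.28 to 0.56 kg, in the cabinet's bay with 2.5 mm of play each side, front to its -x. Origin: centre of its underside; z up. Fully in, its origin is at x = -10 mm in the cabinet's frame; it starts 0 to 12 mm out and is drawn to the cabinet's -x. Sliding friction about 1 to 3 N.
- tray_hole (a point): Centre of the finger hole, at the upper face of the tab: a level steel plate 46 (x) x 44 (y) x 4 mm sticking out of the tray's front, 52 mm above the bench, free below. The hole is 24 (x) by 15 (y) mm, right through. It lies 114 mm to -x of the tray's origin and 22 mm above it. Axes as the tray's.
- hole_entry (a point): Where the hook's shaft axis must come down for its foot to pass the hole with the toe to the tray's -x: 4.5 mm to +x of the hole's centre, at the tab's upper face. Lowered some 18 mm below it and drawn 12.5 mm to -x, the shaft bears on the hole's front edge with the toe under the tab. To unhook, come back here before lifting. Axes as the tray's.
- stop_rail: Hidden rail under the cover, fixed; origin as the cabinet's. Along it, set differently each time and not measured, sits a buffer that the tray's rear wall meets when 50 to 90 mm out: it gives 1 mm for each 2.5 N, for 8 mm, then solid. Found only by feeling the pull rise above the friction; eased off slowly, the tray springs back 2 or 3 mm and friction keeps it touching.
- oil_bottle: Grey plastic bottle, 72 mm across and 190 mm tall, standing; origin at the centre of its base. Leave alone.
- socket: Steel socket ring, 48 mm across and 45 mm tall; origin at the centre of its base. Leave alone.
- big_bolt: Large dark bolt standing on its head, 40 mm across and 64 mm tall; origin at the centre of its base. Leave alone.
- nut_bin: Open cardboard bin 110 x 90 x 50 mm; origin at the centre of its base. Leave alone.
Not all that is in view belongs to the job. What is shaped like the hook but orange or white is not meant. Several things have the shape of the holder; the one meant has the colours described above.

How it is judged:
By the outcome, as a careful person would: the job done as asked, in the order asked, and still so for the second after the job is handed in, with the robot touching nothing.
It also fails if it takes over 64 s, if anything falls off the work surface, if the arm or the gripper's body presses on something with over 40 N, if the wrist force passes 120 N, or if a joint passes its speed limit or range.

## Working session

There is one attempt and no reset: what is moved stays moved. The work goes in short steps, Python scripts to look and compute and a tool call to move; the robot and the scene stay as the last step left them, time stands still between calls to the robot, and variables do not carry over. Pictures are saved under pics/ and viewed, at most 10 in all, crops included, and the job is handed in when it is done.

Besides the shell and the picture viewer there is one more tool, called after ">>>" by a JSON object that holds its "name" and its "arguments", one argument or row to a line. servo_tool: Moves the arm, as the interface text tells. Its arguments: {"type":"object","properties":{"targets":{"type":"array"},"claw":{"type":"number"}},"required":["targets"]}

```bash
mkdir -p pics
cat > h.py <<'E'
from bench import *
import numpy as np, cv2
def ray(M,u,v):
    K=np.array(M["camera_matrix"]);T=np.array(M["camera_from_world"])
    d=np.linalg.inv(K)@[u,v,1]; d=np.array([d[0],-d[1],-d[2]])
    R=T[:3,:3]; return -R.T@T[:3,3], R.T@d
def at(M,u,v,z):
    c,d=ray(M,u,v); return c+d*(z-c[2])/d[2]
def px(M,p):
    K=np.array(M["camera_matrix"]);T=np.array(M["camera_from_world"])
    q=T[:3,:3]@np.array(p)+T[:3,3]; q=K@[q[0],-q[1],-q[2]]; return q[:2]/q[2]
E
python3 - <<'E'
from h import *
o=get_obs();print(o)
for n in("top","side"):
    cv2.imwrite(f"pics/{n}0.png",snapshot(n)); print(n,camera_model(n))
E
```

```text
{'time': 0.0, 'joint_positions': array([ 1.10890082e+00,  8.79638538e-02,  1.37224747e+00,  1.89215348e-05,
        1.68358803e+00, -1.03131360e-01]), 'qvel': array([-4.67542856e-04, -1.03453351e-03, -4.13953462e-05, -2.06265091e-03,
       -9.37012097e-04, -5.53634467e-04]), 'joint_torque': array([ 3.62873550e-05, -3.40193331e+01, -3.02421606e+01,  7.16998964e-02,
        3.32817994e-02, -1.56938627e-04]), 'tool_pos': array([0.19290347, 0.51452352, 0.22310274]), 'ee_rot': array([-3.13939962e+00, -2.45882299e-04,  2.78283035e+00]), 'wrist_force': array([-0.66691208, -0.40061513,  0.05064821]), 'wrist_torque': array([ 0.02472076,  0.03278413, -0.0376093 ]), 'finger_force': 0.0, 'width': 0.09396840875477144}
top {'camera_matrix': array([[496.25707368,   0.        , 320.57677784],
       [  0.        , 496.25707368, 198.5352502 ],
       [  0.        ,   0.        ,   1.        ]]), 'camera_from_world': array([[ 0.02197082, -0.99975168,  0.0037223 , -0.03727028],
       [ 0.99451173,  0.02223631,  0.10223487, -0.51323414],
       [-0.10229225,  0.00145569,  0.99475332, -1.26361461],
       [ 0.        ,  0.        ,  0.        ,  1.        ]])}
side {'camera_matrix': array([[374.77595812,   0.        , 315.40124934],
       [  0.        , 374.77595812, 203.66380328],
       [  0.        ,   0.        ,   1.        ]]), 'camera_from_world': array([[ 0.91680067, -0.39874648,  0.02185795, -0.48407737],
       [ 0.18716802,  0.47739926,  0.85852086, -0.15283756],
       [-0.35276715, -0.78300139,  0.51231256, -0.84132257],
       [ 0.        ,  0.        ,  0.        ,  1.        ]])}
```

View pics/top0.png

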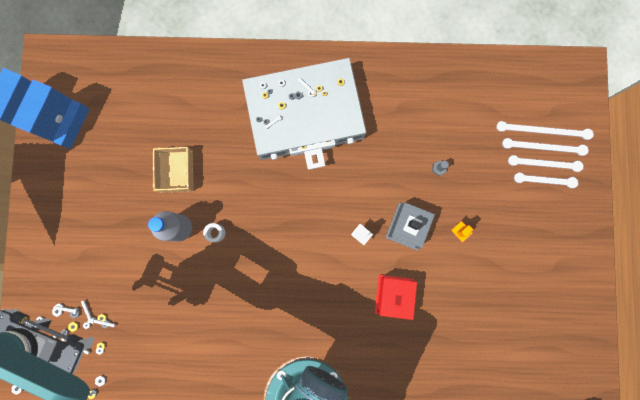

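View pics/side0.png

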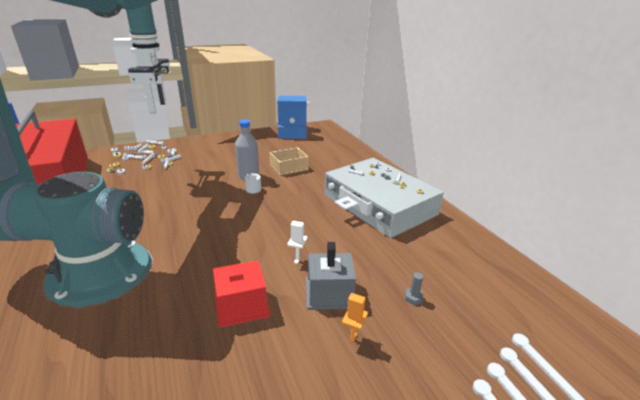

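Candidates in the top view: the black-handled hook in the dark holder at (412,225), a white hook at (362,234), an orange one at (462,231) and an empty red holder at (398,299). By the description I choose the black one in the dark holder. The cabinet is at (305,105) and its tab at (316,158). Next I check the choice in one close crop.

Run:
```python
from h import *
im=cv2.imread("pics/top0.png")
a=cv2.resize(im[190:260,375:445],(560,560),interpolation=cv2.INTER_CUBIC)
b=cv2.resize(im[50:180,235:375],(0,0),fx=4,fy=4,interpolation=cv2.INTER_CUBIC)
cv2.imwrite("pics/ca.png",a); cv2.imwrite("pics/cb.png",b)
```

```text
(no output)
```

View pics/ca.png

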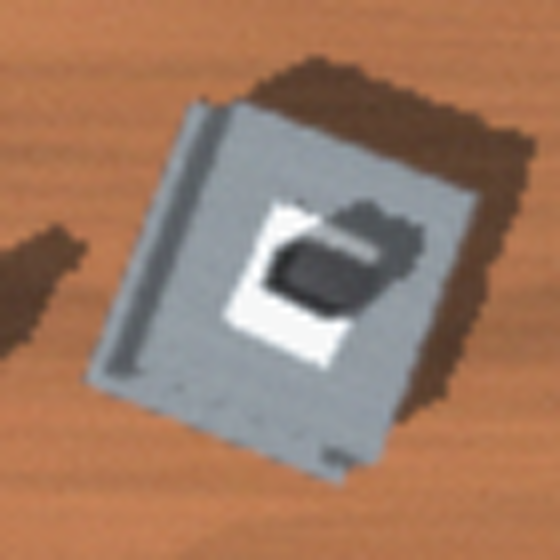

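View pics/cb.png

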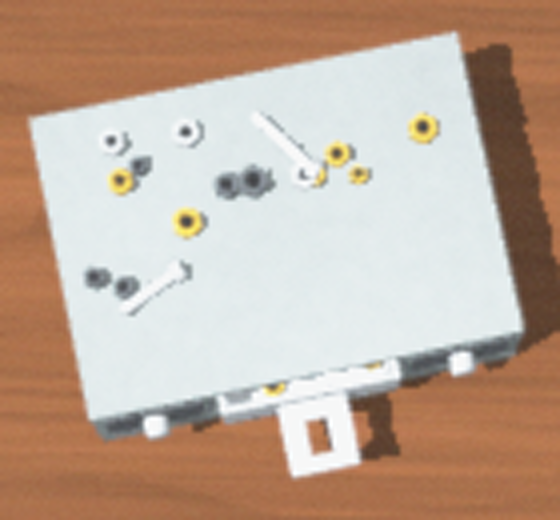

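The crop confirms the black handle and bright collar hanging in the dark grey holder. In full-picture pixels the collar corners are at about (410,215.6), (403.1,229.8) and (416,236), and the handle top is at about (414,224). The hook's x runs up-right/down-left. In the other crop the cabinet top corners are at (242.5,79.5), (349,58), (365.5,133) and (259,155), and the tab hole is at about (314.8,158.6).

Run:
```python
from h import *
M=camera_model("top")
A=lambda u,v:(375+u/8,190+v/8)
B=lambda u,v:(235+u/4,50+v/4)
P=lambda uv,z:at(M,*uv,z)
c=[P(A(*q),.080) for q in[(280,205),(225,318),(328,368)]]
print("collar",c,np.linalg.norm(c[0]-c[1]),np.linalg.norm(c[1]-c[2]))
print("centre",(c[0]+c[2])/2,"xdir",np.degrees(np.arctan2(*(c[0]-c[1])[1::-1])),"ydir",np.degrees(np.arctan2(*(c[1]-c[2])[1::-1])))
print("handle top",P(A(318,278),.126))
pl=[P(A(*q),.075) for q in[(232,100),(478,195),(378,465),(125,375)]]
print("plate",np.mean(pl,0),[np.linalg.norm(pl[i]-pl[i-1]) for i in range(4)])
t=[P(B(*q),.075) for q in[(30,118),(456,34),(522,330),(96,420)]]
print("cab",np.mean(t,0),[np.linalg.norm(t[i]-t[i-1]) for i in range(4)])
for a,b in((0,3),(1,2)): print("cab x",np.degrees(np.arctan2(*(t[a]-t[b])[1::-1])))
for a,b in((0,1),(3,2)): print("cab y",np.degrees(np.arctan2(*(t[a]-t[b])[1::-1])))
h=[P(B(*q),.052) for q in[(306,416),(330,412),(334,450),(312,456)]]
print("hole",np.mean(h,0),[np.linalg.norm(h[i]-h[i-1]) for i in range(4)])
tb=[P(B(*q),.052) for q in[(278,404),(350,392),(361,462),(293,478)]]
print("tab",np.mean(tb,0),[np.linalg.norm(tb[i]-tb[i-1]) for i in range(4)])
r=[P(q,.052) for q in [(316,158)]]
print("bolt",P((440,168),.0),"orange",P((462,231),.03),"white",P((362,234),.03))
```

```text
collar [array([ 0.47072541, -0.24879149,  0.08      ]), array([ 0.43530239, -0.23188337,  0.08      ]), array([ 0.42056478, -0.263817  ,  0.08      ])] 0.039251430793942714 0.03517035313250582
centre [ 0.44564509 -0.25630425  0.08      ] xdir -25.516079659870435 ydir 65.22632981578461
handle top [ 0.44584069 -0.25179957  0.126     ]
plate [ 0.44686851 -0.25704371  0.075     ] [np.float64(0.09248451811331469), np.float64(0.08184624928557965), np.float64(0.0900383571260349), np.float64(0.08279090666792394)]
cab [0.74495652 0.02144062 0.075     ] [np.float64(0.20127102450266418), np.float64(0.2790068065398643), np.float64(0.19848625872202624), np.float64(0.27547015724964186)]
cab x 14.105848000174642
cab x 13.098366406249255
cab y 102.86208656895747
cab y 103.43179487789826
hole [ 0.61468028 -0.0095691   0.052     ] [np.float64(0.026319819166150622), np.float64(0.01564547793023581), np.float64(0.02487734875596179), np.float64(0.014640713752902787)]
tab [ 0.61438756 -0.00957825  0.052     ] [np.float64(0.0491075241947756), np.float64(0.04697474939440579), np.float64(0.04613838633360415), np.float64(0.04480228280437869)]
bolt [ 0.60578482 -0.34316457  0.        ] orange [ 0.43761085 -0.39216095  0.03      ] white [ 0.42420002 -0.13449489  0.03      ]
```

>>> {"name": "servo_tool", "arguments": {
  "targets": [
    [-50.8, -63.3, -3, 94],
    [-50.8, -63.3, -3, 94],
    [-50.8, -63.3, -3, 94],
    [-50.8, -63.3, -3, 94],
    [-50.8, -63.3, -3, 94],
    [-50.8, -63.3, -3, 94],
    [-50.8, -63.3, -3, 94],
    [-50.8, -63.3, -3, 94]
  ]
}}

```text
time: 1.1
tool_pos: [0.3491, 0.0384, 0.2426]
ee_rot: [3.141, -0.001, 1.277]
wrist_force: [1.0, 0.7, 0.4]
width: 0.094
finger_force: 0.0
```

```bash
cat > go.py <<'E'
from h import *
import sys
def go(x,y,z,yaw):
    o=get_obs(); p=o["tool_pos"]; w=o["ee_rot"][2]; d=np.array([x,y,z])-p
    dy=(np.degrees(w)-yaw+180)%360-180
    print("t %.2f"%o["time"],"pos",p.round(4),"rpy",np.degrees(o["ee_rot"]).round(2),"F",o["wrist_force"].round(2),"w %.4f"%o["width"],"shift",np.round([100*(d[0]*np.cos(w)+d[1]*np.sin(w)),100*(d[0]*np.sin(w)-d[1]*np.cos(w)),-100*d[2],dy],2))
if __name__=="__main__": go(*map(float,sys.argv[1:5]))
E
python3 go.py .446 -.255 .22 65
```

```text
t 1.10 pos [0.3491 0.0384 0.2426] rpy [ 1.7996e+02 -3.0000e-02  7.3150e+01] F [1.02 0.71 0.41] w 0.0940 shift [-25.27  17.78   2.26   8.15]
```

>>> {"name": "servo_tool", "arguments": {
  "targets": [
    [-25.3, 17.8, 2.3, 8],
    [-25.3, 17.8, 2.3, 8],
    [-25.3, 17.8, 2.3, 8],
    [-25.3, 17.8, 2.3, 8],
    [-25.3, 17.8, 2.3, 8],
    [-25.3, 17.8, 2.3, 8],
    [-25.3, 17.8, 2.3, 8]
  ]
}}

```text
time: 1.98
tool_pos: [0.4476, -0.2522, 0.2191]
ee_rot: [-3.14, -0.001, 1.143]
wrist_force: [-0.1, -0.3, -0.2]
width: 0.0937
finger_force: 0.0
```

```bash
python3 go.py .446 -.255 .20 65
python3 - <<'E'
from h import *
M=camera_model("wrist"); cv2.imwrite("pics/w1.png",snapshot("wrist")); np.save("w1.npy",M,allow_pickle=True)
for p in([.446,-.255,.08],[.446,-.255,.126]): print(px(M,p))
E
```

```text
t 1.98 pos [ 0.4476 -0.2522  0.2191] rpy [-1.799e+02 -5.000e-02  6.549e+01] F [-0.14 -0.3  -0.23] w 0.0937 shift [-0.31 -0.03  1.91  0.49]
[318.6448545  199.54231251]
[318.58858506 212.41974845]
```

View pics/w1.png

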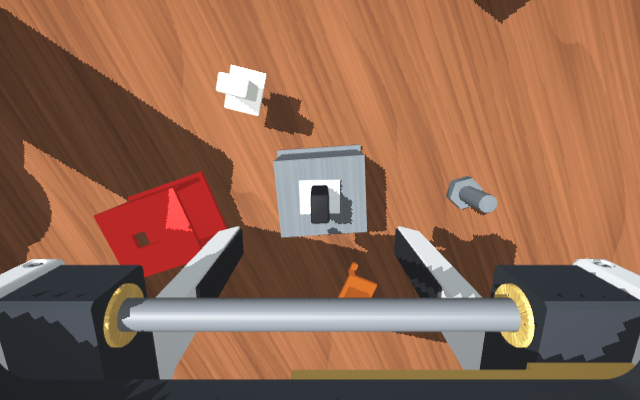

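The wrist view shows the black-handled hook's white collar at about x 299–340, y 178–213 and its handle at (319,203), with the dark plate at x 275–366. All of it lies between the open fingers, and the orange hook at (357,285) is clear. I check the numbers by segmenting the collar and handle.

Run:
```python
from h import *
M=np.load("w1.npy",allow_pickle=True).item(); im=cv2.imread("pics/w1.png").astype(int)
s=im[165:225,285:360]
w=(s.min(2)>205).astype('uint8'); w=cv2.morphologyEx(w,cv2.MORPH_OPEN,np.ones((2,2)))
ys,xs=np.nonzero(w); (c,sz,a)=r=cv2.minAreaRect(np.c_[xs+285,ys+165].astype(np.float32)); print("collar",r,at(M,*c,.08)); b=cv2.boxPoints(r); q=[at(M,*k,.08) for k in b]
print([np.linalg.norm(q[i]-q[i-1]) for i in range(4)],[np.degrees(np.arctan2(*(q[i]-q[i-1])[1::-1])) for i in range(4)])
k=(s.max(2)<75).astype('uint8');ys,xs=np.nonzero(k);print("handle",xs.min()+285,xs.max()+285,ys.min()+165,ys.max()+165)
# predicted handle top box
for ox,oy in((.446,-.255),):
  for yw in(-25,):
    c_,s_=np.cos(np.radians(yw)),np.sin(np.radians(yw))
    for X,Y in((-8,-13),(8,-13),(8,13),(-8,13)):
      print(px(M,[ox+(X*c_-Y*s_)/1e3,oy+(X*s_+Y*c_)/1e3,.126]).round(1))
cr=cv2.resize(im[140:245,265:375].astype('uint8'),(0,0),fx=5,fy=5,interpolation=cv2.INTER_CUBIC);cv2.imwrite("pics/w1c.png",cr)
```

```text
collar ((320.0, 198.0), (34.0, 40.0), 90.0) [ 0.4478954  -0.25411704  0.08      ]
[np.float64(0.03503729448181228), np.float64(0.03950117507601405), np.float64(0.0350296802978819), np.float64(0.04060801782940011)] [np.float64(64.59001083262554), np.float64(-24.557929443771666), np.float64(-113.59970878524159), np.float64(155.45425923430028)]
handle 311 329 186 222
[309.3 226.7]
[327.7 226.9]
[328.1 197.8]
[309.3 197.6]
```

View pics/w1c.png

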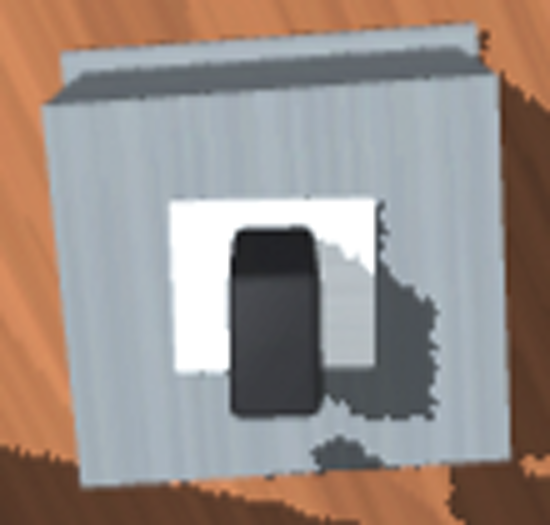

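The crop shows the collar at x 170–377, y 200–372 and the handle top centred at (276,344), so the hook's origin is about (0.448,-0.2535) and its yaw about -24.5°. The plate is turned about 3.7° from the hook. The top-camera fix agrees within 3 mm, so I descend.

>>> {"name": "servo_tool", "arguments": {
  "targets": [
    [-0.1, 0.1, 5, 0],
    [-0.1, 0.1, 9, 0],
    [-0.1, 0.1, 11.0, 0],
    [-0.1, 0.1, 11.7, 0],
    [-0.1, 0.1, 11.7, 0],
    [-0.1, 0.1, 11.7, 0]
  ]
}}

```text
time: 2.78
tool_pos: [0.4493, -0.2543, 0.1045]
ee_rot: [3.138, 0.0, 1.144]
wrist_force: [1.2, -0.4, 0.8]
width: 0.0939
finger_force: 0.0
```

```bash
python3 go.py .4478 -.2535 .102 65.5
```

```text
t 2.77 pos [ 0.4493 -0.2543  0.1045] rpy [1.7982e+02 3.0000e-02 6.5530e+01] F [ 1.21 -0.4   0.76] w 0.0939 shift [ 0.01 -0.17  0.25  0.03]
```

>>> {"name": "servo_tool", "arguments": {
  "targets": [
    [0, -0.2, 0.25, 0],
    [0, -0.2, 0.25, 0]
  ]
}}

```text
time: 3.02
tool_pos: [0.4466, -0.2534, 0.1005]
ee_rot: [3.141, -0.0, 1.143]
wrist_force: [-0.3, 0.2, -0.8]
width: 0.0942
finger_force: 0.0
```

>>> {"name": "servo_tool", "arguments": {
  "targets": [
    [0, 0, 0, 0],
    [0, 0, 0, 0],
    [0, 0, 0, 0],
    [0, 0, 0, 0],
    [0, 0, 0, 0],
    [0, 0, 0, 0]
  ],
  "claw": 255
}}

```text
time: 3.78
tool_pos: [0.4466, -0.2533, 0.1002]
ee_rot: [-3.142, -0.0, 1.143]
wrist_force: [0.4, -0.5, 0.3]
width: 0.0372
finger_force: 0.0
```

```bash
python3 go.py .4478 -.2535 .102 65.5
```

```text
t 3.77 pos [ 0.4466 -0.2533  0.1002] rpy [-1.80e+02 -1.00e-02  6.55e+01] F [ 0.42 -0.46  0.27] w 0.0372 shift [ 0.03  0.12 -0.18 -0.  ]
```

>>> {"name": "servo_tool", "arguments": {
  "targets": [
    [0, 0.1, -0.15, 0],
    [0, 0.1, -0.15, 0],
    [0, 0.1, -0.15, 0],
    [0, 0.1, -0.15, 0]
  ]
}}

```text
time: 4.28
tool_pos: [0.4477, -0.2539, 0.1019]
ee_rot: [3.141, -0.0, 1.143]
wrist_force: [0.0, 0.3, -0.2]
width: 0.0161
finger_force: 29.9
```

```bash
python3 go.py .4478 -.2535 .102 65.5
```

```text
t 4.28 pos [ 0.4477 -0.2539  0.1019] rpy [179.97  -0.    65.5 ] F [ 0.02  0.28 -0.25] w 0.0161 shift [ 0.04 -0.01 -0.01 -0.  ]
```

>>> {"name": "servo_tool", "arguments": {
  "targets": [
    [0, 0, -2, 0],
    [0, 0, -5, 0],
    [0, 0, -9, 0],
    [0, 0, -10.5, 0],
    [0, 0, -10.5, 0]
  ]
}}

```text
time: 4.9
tool_pos: [0.4478, -0.2539, 0.2072]
ee_rot: [3.14, 0.0, 1.143]
wrist_force: [0.2, 0.1, -1.4]
width: 0.0162
finger_force: 29.9
```

```bash
python3 go.py .619 -.0086 .205 103.4
python3 - <<'E'
from h import *
M=camera_model("side"); im=snapshot("side"); w=snapshot("wrist")
u,v=px(M,[.4477,-.2539,.15]).astype(int); print(u,v)
a=cv2.resize(im[v-60:v+60,u-60:u+60],(480,480),interpolation=cv2.INTER_CUBIC)
cv2.imwrite("pics/s2.png",a)
E
```

```text
t 4.90 pos [ 0.4478 -0.2539  0.2072] rpy [1.7992e+02 1.0000e-02 6.5500e+01] F [ 0.15  0.1  -1.41] w 0.0162 shift [ 29.42   5.4    0.22 -37.9 ]
331 235
```

View pics/s2.png

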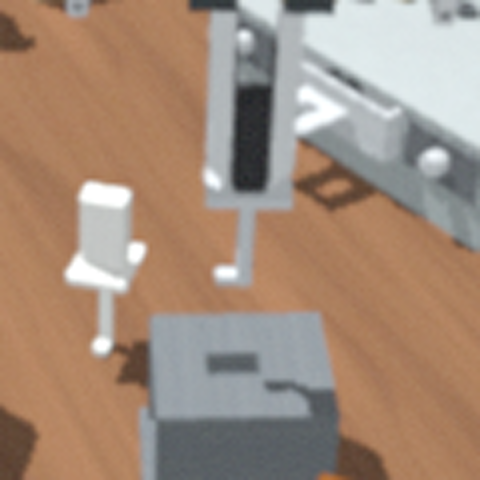

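The crop shows the hook hanging upright in the fingers, toe to the left (towards the robot, its -x), with the dark holder's empty hole below it. I carry it to the tray.

>>> {"name": "servo_tool", "arguments": {
  "targets": [
    [4, 0.7, 0.2, -6],
    [9, 1.6, 0.2, -14],
    [14, 2.5, 0.2, -22],
    [19, 3.4, 0.2, -30],
    [24, 4.4, 0.2, -37.9],
    [28, 5.1, 0.2, -37.9],
    [29.4, 5.4, 0.2, -37.9],
    [29.4, 5.4, 0.2, -37.9]
  ]
}}

```text
time: 6.0
tool_pos: [0.618, -0.0084, 0.2029]
ee_rot: [-3.138, -0.001, 1.806]
wrist_force: [-0.1, 0.4, -0.9]
width: 0.0161
finger_force: 29.9
```

```bash
python3 go.py .619 -.0086 .165 103.4
python3 - <<'E'
from h import *
M=camera_model("wrist"); im=snapshot("wrist"); S=camera_model("side"); s=snapshot("side")
cv2.imwrite("pics/w3.png",im); cv2.imwrite("pics/s3.png",s); np.save("w3.npy",M,allow_pickle=True)
for p in([.6147,-.0096,.052],[.619,-.0086,.052],[.619,-.0086,.123]): print(px(M,p),px(S,p))
u,v=px(S,[.619,-.0086,.09]).astype(int); print(u,v)
a=cv2.resize(s[v-35:v+45,u-45:u+45],(540,480),interpolation=cv2.INTER_CUBIC)
u2,v2=px(M,[.6147,-.0096,.052]).astype(int)
b=cv2.resize(im[max(v2-60,0):v2+60,u2-60:u2+60],None,fx=4,fy=4,interpolation=cv2.INTER_CUBIC);print(u2-60,max(v2-60,0))
o=np.zeros((600,800,3),'uint8'); a=a[:,:]; o[:min(480,a.shape[0]),:400]=cv2.resize(a,(400,356)).repeat(1,0)[:480] if 0 else 0
cv2.imwrite("pics/s3c.png",a); cv2.imwrite("pics/w3c.png",b)
E
```

```text
t 6.00 pos [ 0.618  -0.0084  0.2029] rpy [-1.7980e+02 -3.0000e-02  1.0346e+02] F [-0.14  0.4  -0.91] w 0.0161 shift [-0.04  0.09  3.79  0.06]
[315.42702367 194.17415897] [346.30695677 202.83129897]
[319.68411825 194.199562  ] [347.53167011 202.36493835]
[319.69033851 213.70432273] [349.29980092 179.24053477]
348 190
255 134
```

View pics/w3c.png

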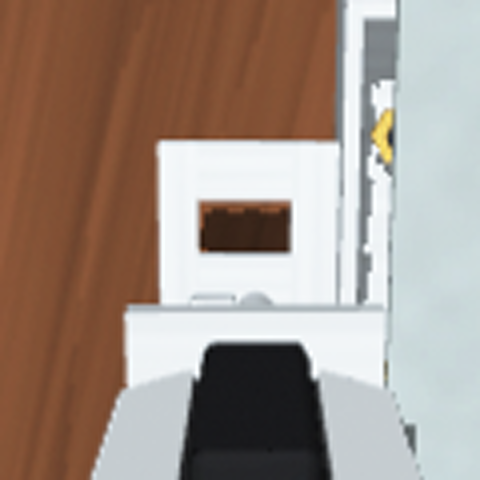

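The wrist crop shows the tab square to the view, its hole spanning (199–292, 201–253) in the crop. The collar edge is at row 306, and the toe and shaft foot show just above it at rows ~292–294, with the shaft at column ~257 and the toe pointing left. I compute the offset between hook and hole within this same camera.

Run:
```python
from h import *
M=np.load("w3.npy",allow_pickle=True).item()
t=np.array([.618,-.0084]); a=np.radians(13.46); X=np.array([np.cos(a),np.sin(a)]); Y=np.array([-X[1],X[0]])
C=lambda u,v:(255+(u+.5)/4-.5,134+(v+.5)/4-.5)
def rel(u,v,z):
    p=at(M,*C(u,v),z)[:2]-t; return np.round([1000*p@X,1000*p@Y],1)
print("hole edges",rel(199,227,.052),rel(292,227,.052),rel(245,201,.052),rel(245,253,.052))
print("tab front/sides",rel(158,227,.052),rel(250,141,.052))
print("collar top-edge",rel(127,308,.176),rel(384,308,.176),rel(255,306,.181),rel(255,310,.176))
print("toe tip/foot far edge",rel(192,294,.127),rel(258,292,.127),rel(240,297,.127),rel(273,297,.127))
```

```text
hole edges [-14.9   3.6] [9.1 3.6] [-3.  10.5] [-3.  -3.3]
tab front/sides [-25.5   3.6] [-1.7 26. ]
collar top-edge [-20.2  17.3] [20.5 17.3] [ 0.1 19.1] [ 0.1 17. ]
toe tip/foot far edge [-12.7   6.2] [0.5 6.6] [-3.1  5.6] [3.5 5.6]
```

View pics/s3c.png

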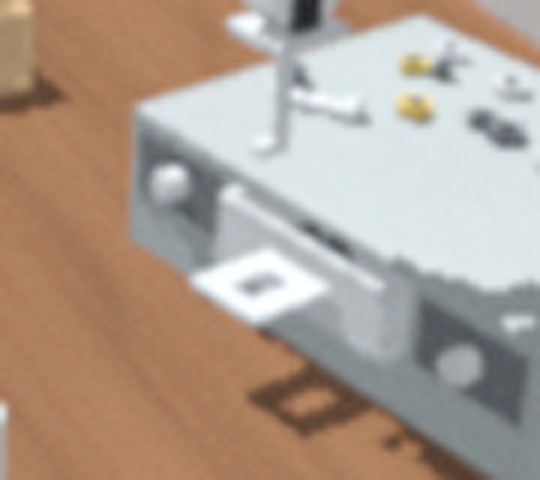

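>>> {"name": "servo_tool", "arguments": {
  "targets": [
    [0.16, 0.2, 3, 0],
    [0.16, 0.2, 5, 0],
    [0.16, 0.2, 5.8, 0],
    [0.16, 0.2, 5.8, 0],
    [0.16, 0.2, 5.8, 0]
  ]
}}

```text
time: 6.72
tool_pos: [0.6207, -0.0071, 0.1482]
ee_rot: [3.139, 0.001, 1.804]
wrist_force: [-0.4, 0.7, -1.0]
width: 0.0159
finger_force: 29.9
```

```bash
python3 go.py .6196 -.0064 .145 103.4
python3 - <<'E'
from h import *
M=camera_model("wrist"); im=snapshot("wrist"); S=camera_model("side"); s=snapshot("side")
cv2.imwrite("pics/w4.png",im); cv2.imwrite("pics/s4.png",s); np.save("w4.npy",M,allow_pickle=True)
p=get_obs()["tool_pos"]; f=[p[0],p[1],.052]
u,v=px(S,f).astype(int); a=cv2.resize(s[v-25:v+15,u-20:u+20],None,fx=10,fy=10,interpolation=cv2.INTER_CUBIC);print("side off",u-20,v-25)
u,v=px(M,f).astype(int); b=cv2.resize(im[v-50:v+30,u-40:u+40],None,fx=5,fy=5,interpolation=cv2.INTER_CUBIC);print("wrist off",u-40,v-50)
cv2.imwrite("pics/c4.png",np.hstack([a,b]))
E
```

```text
t 6.72 pos [ 0.6207 -0.0071  0.1482] rpy [1.7987e+02 4.0000e-02 1.0337e+02] F [-0.4   0.74 -0.96] w 0.0159 shift [ 0.09 -0.09  0.32 -0.03]
side off 327 176
wrist off 278 157
```

View pics/c4.png

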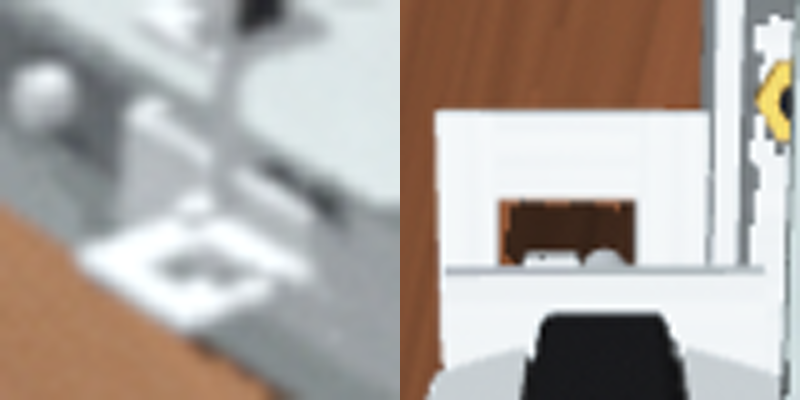

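The wrist half (right) shows the hole's far edge at row 200 and its columns at 498–636, with the toe tip at column 522 and the shaft's right side at ~631. The toe's far edge is at row ~250. So the foot sits ~1.6 mm too far to +x, and some +y is needed; I compute that.

Run:
```python
from h import *
M=np.load("w4.npy",allow_pickle=True).item()
t=np.array([.6207,-.0071]); a=np.radians(13.4); X=np.array([np.cos(a),np.sin(a)]); Y=np.array([-X[1],X[0]])
def rel(u,v,z):
    p=at(M,278+(u-400+.5)/5-.5,157+(v+.5)/5-.5,z)[:2]-t; return np.round([1000*p@X,1000*p@Y],1)
print("hole l,r,far",rel(498,230,.052),rel(636,230,.052),rel(567,200,.052))
print("tab far",rel(567,111,.052),"toe tip,far",rel(522,258,.072),rel(550,250,.072),"shaft far",rel(604,247,.075),rel(631,258,.07))
print("collar",rel(600,270,.1212),rel(600,267,.1262))
```

```text
hole l,r,far [-17.9   4.6] [5.8 4.6] [-6.   9.9]
tab far [-5.9 25.4] toe tip,far [-12.8   5.2] [-8.3  6.5] shaft far [0.3 7.8] [4.6 4.6]
collar [-0.3 17.3] [-0.3 19.1]
```

>>> {"name": "servo_tool", "arguments": {
  "targets": [
    [0.04, -0.16, 0, 0],
    [0.04, -0.16, 0, 0],
    [0.04, -0.16, 0.8, 0],
    [0.04, -0.16, 1.4, 0],
    [0.04, -0.16, 1.9, 0],
    [0.04, -0.16, 1.9, 0]
  ]
}}

```text
time: 7.58
tool_pos: [0.618, -0.0065, 0.1267]
ee_rot: [-3.14, -0.001, 1.805]
wrist_force: [0.9, -0.1, -1.3]
width: 0.0159
finger_force: 29.9
```

```bash
python3 go.py .619 -.0071 .116 103.4
```

```text
t 7.58 pos [ 0.618  -0.0065  0.1267] rpy [-1.7991e+02 -4.0000e-02  1.0340e+02] F [ 0.92 -0.14 -1.27] w 0.0159 shift [-0.08  0.08  1.07 -0.  ]
```

>>> {"name": "servo_tool", "arguments": {
  "targets": [
    [0, 0.02, 0.4, 0],
    [0, 0.02, 0.8, 0],
    [0, 0.02, 1.1, 0],
    [0, 0.02, 1.1, 0]
  ]
}}

```text
time: 8.07
tool_pos: [0.6185, -0.0065, 0.1163]
ee_rot: [-3.141, -0.0, 1.805]
wrist_force: [-0.6, 0.1, -1.3]
width: 0.0156
finger_force: 29.9
```

```bash
python3 go.py .619 -.0071 .116 103.4; python3 -c "
from h import *
f=[get_obs()['wrist_force']]
for i in range(1): snapshot('side'); f.append(get_obs()['wrist_force'])
print(np.round(f,2), get_obs()['tool_pos'])"
```

```text
t 8.07 pos [ 0.6185 -0.0065  0.1163] rpy [-1.7996e+02 -2.0000e-02  1.0340e+02] F [-0.63  0.14 -1.35] w 0.0156 shift [-0.07  0.04  0.03 -0.  ]
[[-0.63  0.14 -1.35]
 [ 0.78  0.3  -0.19]] [ 0.61863475 -0.00651955  0.11658139]
```

>>> {"name": "servo_tool", "arguments": {
  "targets": [
    [0, -0.4, 0, 0],
    [0, -0.8, 0, 0],
    [0, -1.0, 0, 0],
    [0, -1.1, 0, 0],
    [0, -1.2, 0, 0],
    [0, -1.3, 0, 0],
    [0, -1.4, 0, 0],
    [0, -1.5, 0, 0]
  ]
}}

```text
time: 9.12
tool_pos: [0.6046, -0.0099, 0.1168]
ee_rot: [3.14, 0.0, 1.805]
wrist_force: [1.6, 1.1, -2.1]
width: 0.0157
finger_force: 29.9
```

>>> {"name": "servo_tool", "arguments": {
  "targets": [
    [0, -0.2, 0, 0],
    [0, -0.4, 0, 0],
    [0, -0.7, 0, 0],
    [0, -1.0, 0, 0],
    [0, -1.4, 0, 0],
    [0, -1.8, 0, 0],
    [0, -2.1, 0, 0],
    [0, -2.4, 0, 0]
  ]
}}

```text
time: 10.12
tool_pos: [0.5806, -0.0156, 0.1168]
ee_rot: [3.141, -0.0, 1.805]
wrist_force: [2.4, 0.8, -2.7]
width: 0.0161
finger_force: 29.9
```

```bash
cat > f.py <<'E'
from h import *
import sys
n=int(sys.argv[1]) if len(sys.argv)>1 else 1
X=np.array([np.cos(np.radians(13.4)),np.sin(np.radians(13.4)),0]);r=[]
for i in range(n):
    o=get_obs(); r.append([1000*(o["tool_pos"]-[.619,-.0071,.116])@X,o["wrist_force"]@X,o["wrist_force"]@[-X[1],X[0],0],o["wrist_force"][2]]); 
    if i<n-1: camera_model("side"); snapshot("side")
print("t",round(o["time"],2),"w",round(o["width"],4),"z",o["tool_pos"][2].round(4),"out,Fx,Fy,Fz",np.round(r,1).tolist(),np.mean(r,0).round(2),"tq",o["wrist_torque"].round(2))
E
python3 f.py 4
```

```text
t 10.28 w 0.0158 z 0.1168 out,Fx,Fy,Fz [[-39.3, 2.5, 0.2, -2.7], [-39.7, 2.0, -0.4, -1.1], [-39.7, 0.6, 0.5, -1.8], [-39.6, 1.2, 0.5, -1.3]] [-39.58   1.58   0.18  -1.71] tq [-0.04 -0.19 -0.01]
```

>>> {"name": "servo_tool", "arguments": {
  "targets": [
    [0, -0.1, 0, 0],
    [0, -0.3, 0, 0],
    [0, -0.5, 0, 0],
    [0, -0.7, 0, 0],
    [0, -0.9, 0, 0],
    [0, -1.0, 0, 0]
  ]
}}

```text
time: 11.02
tool_pos: [0.5709, -0.0179, 0.1168]
ee_rot: [3.141, -0.0, 1.805]
wrist_force: [2.4, 0.9, -1.5]
width: 0.016
finger_force: 29.9
```

>>> {"name": "servo_tool", "arguments": {
  "targets": [
    [0, -0.1, 0, 0],
    [0, -0.2, 0, 0],
    [0, -0.3, 0, 0],
    [0, -0.4, 0, 0],
    [0, -0.4, 0, 0]
  ]
}}

```text
time: 11.65
tool_pos: [0.5671, -0.0188, 0.1168]
ee_rot: [-3.142, -0.0, 1.805]
wrist_force: [2.5, 1.6, -0.9]
width: 0.0157
finger_force: 29.9
```

```bash
python3 f.py 3
```

```text
t 11.75 w 0.0154 z 0.1168 out,Fx,Fy,Fz [[-53.3, 2.8, 1.0, -0.9], [-53.3, 2.0, 0.8, -1.2], [-53.3, 2.4, 0.2, -1.6]] [-53.26   2.41   0.69  -1.23] tq [ 0.06 -0.49 -0.01]
```

>>> {"name": "servo_tool", "arguments": {
  "targets": [
    [0, -0.1, 0, 0],
    [0, -0.2, 0, 0],
    [0, -0.3, 0, 0],
    [0, -0.4, 0, 0]
  ]
}}

```text
time: 12.25
tool_pos: [0.5632, -0.0197, 0.1168]
ee_rot: [3.141, -0.0, 1.805]
wrist_force: [2.9, 0.0, -2.4]
width: 0.0157
finger_force: 29.9
```

>>> {"name": "servo_tool", "arguments": {
  "targets": [
    [0, -0.1, 0, 0],
    [0, -0.2, 0, 0],
    [0, -0.2, 0, 0]
  ]
}}

```text
time: 12.62
tool_pos: [0.5611, -0.0202, 0.1167]
ee_rot: [-3.141, -0.0, 1.805]
wrist_force: [2.7, 0.3, -0.8]
width: 0.016
finger_force: 29.9
```

```bash
python3 f.py 3
```

```text
t 12.72 w 0.0159 z 0.1167 out,Fx,Fy,Fz [[-59.3, 2.7, -0.3, -0.8], [-59.3, 2.1, 0.2, -0.9], [-59.3, 1.8, 0.3, -0.4]] [-5.93e+01  2.20e+00  4.00e-02 -7.10e-01] tq [ 0.07 -0.46  0.  ]
```

>>> {"name": "servo_tool", "arguments": {
  "targets": [
    [0, -0.1, 0, 0],
    [0, -0.2, 0, 0],
    [0, -0.3, 0, 0],
    [0, -0.4, 0, 0]
  ]
}}

```text
time: 13.22
tool_pos: [0.5574, -0.0212, 0.1167]
ee_rot: [3.141, -0.0, 1.805]
wrist_force: [2.8, -0.0, -1.0]
width: 0.0157
finger_force: 29.9
```

>>> {"name": "servo_tool", "arguments": {
  "targets": [
    [0, -0.1, 0, 0],
    [0, -0.2, 0, 0],
    [0, -0.3, 0, 0],
    [0, -0.4, 0, 0]
  ]
}}

```text
time: 13.72
tool_pos: [0.5535, -0.0221, 0.1168]
ee_rot: [3.142, -0.0, 1.805]
wrist_force: [2.8, 0.4, -1.0]
width: 0.0158
finger_force: 29.9
```

>>> {"name": "servo_tool", "arguments": {
  "targets": [
    [0, -0.1, 0, 0],
    [0, -0.2, 0, 0],
    [0, -0.3, 0, 0],
    [0, -0.4, 0, 0]
  ]
}}

```text
time: 14.22
tool_pos: [0.5496, -0.023, 0.1167]
ee_rot: [3.142, -0.0, 1.805]
wrist_force: [2.5, 0.0, -0.8]
width: 0.0162
finger_force: 29.9
```

>>> {"name": "servo_tool", "arguments": {
  "targets": [
    [0, -0.1, 0, 0],
    [0, -0.2, 0, 0],
    [0, -0.3, 0, 0],
    [0, -0.4, 0, 0]
  ]
}}

```text
time: 14.72
tool_pos: [0.5457, -0.0239, 0.1167]
ee_rot: [3.142, -0.0, 1.805]
wrist_force: [2.6, 0.8, -1.4]
width: 0.0156
finger_force: 29.9
```

>>> {"name": "servo_tool", "arguments": {
  "targets": [
    [0, -0.1, 0, 0],
    [0, -0.2, 0, 0],
    [0, -0.3, 0, 0],
    [0, -0.4, 0, 0]
  ]
}}

```text
time: 15.22
tool_pos: [0.5429, -0.0246, 0.1169]
ee_rot: [3.139, 0.0, 1.805]
wrist_force: [6.7, 1.6, -3.2]
width: 0.0156
finger_force: 29.9
```

>>> {"name": "servo_tool", "arguments": {
  "targets": [
    [0, -0.05, 0, 0],
    [0, -0.1, 0, 0],
    [0, -0.1, 0, 0]
  ]
}}

```text
time: 15.6
tool_pos: [0.5425, -0.0247, 0.1172]
ee_rot: [3.137, 0.0, 1.805]
wrist_force: [6.8, 1.0, -2.9]
width: 0.0157
finger_force: 29.9
```

```bash
python3 f.py 3
```

```text
t 15.7 w 0.016 z 0.1172 out,Fx,Fy,Fz [[-78.5, 6.9, -0.6, -2.9], [-78.5, 6.3, -0.6, -2.4], [-78.5, 5.9, -0.9, -2.4]] [-78.53   6.35  -0.71  -2.58] tq [ 0.29 -1.63 -0.02]
```

>>> {"name": "servo_tool", "arguments": {
  "targets": [
    [0, -0.05, 0, 0],
    [0, -0.1, 0, 0],
    [0, -0.1, 0, 0]
  ]
}}

```text
time: 16.08
tool_pos: [0.542, -0.0249, 0.1175]
ee_rot: [3.136, 0.0, 1.805]
wrist_force: [7.9, 2.5, -2.5]
width: 0.016
finger_force: 29.9
```

```bash
python3 f.py 2
```

```text
t 16.12 w 0.0157 z 0.1175 out,Fx,Fy,Fz [[-79.0, 8.2, 0.6, -2.5], [-79.0, 7.5, -0.1, -3.0]] [-79.01   7.86   0.25  -2.77] tq [ 0.35 -1.83 -0.02]
```

>>> {"name": "servo_tool", "arguments": {
  "targets": [
    [0, -0.07, 0, 0],
    [0, -0.14, 0, 0],
    [0, -0.2, 0, 0],
    [0, -0.2, 0, 0]
  ]
}}

```text
time: 16.62
tool_pos: [0.5411, -0.0252, 0.118]
ee_rot: [3.133, 0.001, 1.805]
wrist_force: [9.0, 2.6, -2.9]
width: 0.0156
finger_force: 29.9
```

```bash
python3 f.py 2
```

```text
t 16.68 w 0.016 z 0.1179 out,Fx,Fy,Fz [[-79.9, 9.4, 0.4, -2.9], [-80.0, 10.3, -0.3, -3.3]] [-7.995e+01  9.860e+00  2.000e-02 -3.090e+00] tq [ 0.52 -2.27 -0.02]
```

>>> {"name": "servo_tool", "arguments": {
  "targets": [
    [0, -0.05, 0, 0],
    [0, -0.1, 0, 0],
    [0, -0.1, 0, 0]
  ]
}}

```text
time: 17.05
tool_pos: [0.5407, -0.0253, 0.1182]
ee_rot: [3.132, 0.001, 1.805]
wrist_force: [10.6, 3.6, -2.1]
width: 0.0154
finger_force: 29.9
```

```bash
python3 f.py 5
```

```text
t 17.25 w 0.0161 z 0.1182 out,Fx,Fy,Fz [[-80.4, 11.2, 1.1, -2.1], [-80.4, 10.8, -1.0, -2.8], [-80.4, 10.5, 0.0, -2.3], [-80.4, 11.2, 0.1, -2.2], [-80.4, 11.8, -0.5, -2.4]] [-8.041e+01  1.110e+01 -6.000e-02 -2.360e+00] tq [ 0.55 -2.47 -0.  ]
```

11.1 N. I hold there.

>>> {"name": "servo_tool", "arguments": {
  "targets": [
    [0, 0, 0, 0],
    [0, 0, 0, 0],
    [0, 0, 0, 0],
    [0, 0, 0, 0],
    [0, 0, 0, 0],
    [0, 0, 0, 0],
    [0, 0, 0, 0],
    [0, 0, 0, 0]
  ]
}}

```text
time: 18.25
tool_pos: [0.5407, -0.0253, 0.1182]
ee_rot: [3.132, 0.001, 1.805]
wrist_force: [10.9, 2.3, -2.5]
width: 0.0162
finger_force: 29.9
```

>>> {"name": "servo_tool", "arguments": {
  "targets": [
    [0, 0, 0, 0],
    [0, 0, 0, 0],
    [0, 0, 0, 0],
    [0, 0, 0, 0]
  ]
}}

```text
time: 18.75
tool_pos: [0.5407, -0.0253, 0.1182]
ee_rot: [3.132, 0.001, 1.805]
wrist_force: [10.2, 2.2, -2.8]
width: 0.0159
finger_force: 29.9
```

```bash
python3 f.py 3
```

```text
t 18.85 w 0.016 z 0.1182 out,Fx,Fy,Fz [[-80.4, 10.5, -0.2, -2.8], [-80.4, 11.3, -0.2, -2.5], [-80.4, 11.4, -0.1, -3.0]] [-80.42  11.07  -0.19  -2.75] tq [ 0.56 -2.42  0.01]
```

>>> {"name": "servo_tool", "arguments": {
  "targets": [
    [0, 0.05, 0, 0],
    [0, 0.1, 0, 0],
    [0, 0.15, 0, 0],
    [0, 0.2, 0, 0],
    [0, 0.25, 0, 0],
    [0, 0.3, 0, 0],
    [0, 0.35, 0, 0],
    [0, 0.4, 0, 0]
  ]
}}

```text
time: 19.85
tool_pos: [0.542, -0.0248, 0.1171]
ee_rot: [3.139, 0.0, 1.805]
wrist_force: [5.7, 1.3, -2.6]
width: 0.016
finger_force: 29.9
```

>>> {"name": "servo_tool", "arguments": {
  "targets": [
    [0, 0.04, 0, 0],
    [0, 0.08, 0, 0],
    [0, 0.12, 0, 0],
    [0, 0.16, 0, 0],
    [0, 0.2, 0, 0],
    [0, 0.24, 0, 0],
    [0, 0.28, 0, 0],
    [0, 0.3, 0, 0]
  ]
}}

```text
time: 20.85
tool_pos: [0.5434, -0.0245, 0.1167]
ee_rot: [-3.14, -0.0, 1.805]
wrist_force: [3.0, 1.3, -0.6]
width: 0.0158
finger_force: 29.9
```

```bash
python3 f.py 3
```

```text
t 20.95 w 0.0161 z 0.1167 out,Fx,Fy,Fz [[-77.6, 3.2, 0.6, -0.6], [-77.6, 2.1, -1.1, -0.6], [-77.6, 2.7, -0.3, -0.8]] [-77.59   2.71  -0.29  -0.66] tq [ 0.01 -0.49 -0.01]
```

>>> {"name": "servo_tool", "arguments": {
  "targets": [
    [0, 0.04, 0, 0],
    [0, 0.08, 0, 0],
    [0, 0.12, 0, 0],
    [0, 0.16, 0, 0],
    [0, 0.2, 0, 0],
    [0, 0.24, 0, 0],
    [0, 0.28, 0, 0],
    [0, 0.32, 0, 0]
  ]
}}

```text
time: 21.95
tool_pos: [0.5469, -0.0236, 0.1167]
ee_rot: [-3.142, -0.0, 1.805]
wrist_force: [-1.1, -0.9, -1.8]
width: 0.0157
finger_force: 29.9
```

```bash
python3 f.py 3
python3 - <<'E'
from h import *
im=snapshot("wrist");M=camera_model("wrist"); np.save("w5.npy",M,allow_pickle=True); s=snapshot("side"); S=camera_model("side")
p=get_obs()["tool_pos"]; f=[p[0],p[1],.08]
u,v=px(S,f).astype(int); a=cv2.resize(s[v-20:v+20,u-20:u+20],None,fx=10,fy=10,interpolation=cv2.INTER_CUBIC);print("side",u-20,v-20)
u,v=px(M,f).astype(int); b=cv2.resize(im[v-50:v+30,u-40:u+40],None,fx=5,fy=5,interpolation=cv2.INTER_CUBIC);print("wrist",u-40,v-50)
cv2.imwrite("pics/w5.png",im);cv2.imwrite("pics/s5.png",s);cv2.imwrite("pics/c5.png",np.hstack([a,b]))
E
```

```text
t 22.05 w 0.016 z 0.1167 out,Fx,Fy,Fz [[-74.0, -1.2, -0.7, -1.8], [-73.9, -0.4, -0.3, -1.4], [-74.0, 0.4, -0.5, -0.4]] [-73.95  -0.43  -0.48  -1.2 ] tq [-0.05  0.05  0.01]
side 306 180
wrist 278 181
```

Run:
```python
from h import *
M=np.load("w5.npy",allow_pickle=True).item(); im=cv2.imread("pics/w5.png").astype(int)
t=np.array([.5469,-.0236]); a=np.radians(13.4); X=np.array([np.cos(a),np.sin(a)]); Y=np.array([-X[1],X[0]])
W=lambda x,y,z=.052:[*(t+x/1e3*X+y/1e3*Y),z]
for y in(22,18,14,10,8,6,4):
    v=px(M,W(-8,y))[1]; row=im[int(round(v)),250:380].min(1)
    e=[250+i for i in range(129) if abs(row[i+1]-row[i])>45]
    print(y,round(v,1),[(c,round(float((at(M,c+.5,v,.052)[:2]-t)@X*1e3),1)) for c in e])
```

```text
22 190.7 [(296, -16.2), (358, 30.2), (360, 31.7), (366, 36.2)]
18 195.9 [(296, -16.3), (358, 30.3), (360, 31.8), (366, 36.3), (367, 37.1), (376, 43.9)]
14 201.1 [(296, -16.4), (358, 30.4), (360, 32.0)]
10 206.2 [(296, -16.4), (297, -15.7), (357, 29.8), (360, 32.1)]
8 208.7 [(296, -16.5), (297, -15.7), (310, -5.8), (341, 17.7), (357, 29.9), (359, 31.4), (360, 32.2), (366, 36.7), (368, 38.2)]
6 211.2 [(285, -24.9), (286, -24.1), (357, 29.9), (359, 31.5), (360, 32.2), (365, 36.0), (367, 37.5)]
4 213.8 [(285, -24.9), (357, 30.0), (359, 31.5), (365, 36.1), (367, 37.6)]
```

The numbers show the tray hole from -5.8 to +17.7 mm relative to the hook axis, so I need +10.5 mm to get back to the entry point.

>>> {"name": "servo_tool", "arguments": {
  "targets": [
    [0, 0.2, 0, 0],
    [0, 0.5, 0, 0],
    [0, 0.8, 0, 0],
    [0, 1.0, 0, 0],
    [0, 1.05, 0, 0],
    [0, 1.05, 0, 0]
  ]
}}

```text
time: 22.9
tool_pos: [0.5571, -0.0212, 0.1167]
ee_rot: [-3.142, -0.0, 1.805]
wrist_force: [-0.8, -0.7, -1.9]
width: 0.0156
finger_force: 29.9
```

```bash
python3 f.py 3
```

```text
t 23.0 w 0.0157 z 0.1167 out,Fx,Fy,Fz [[-63.5, -0.9, -0.5, -1.9], [-63.5, -0.7, -0.9, -1.7], [-63.5, -1.3, 0.1, -0.8]] [-63.49  -0.97  -0.43  -1.47] tq [-0.06  0.02 -0.01]
```

```bash
cat > tab.py <<'E'
from h import *
im=snapshot("wrist").astype(int); M=camera_model("wrist"); t=get_obs()["tool_pos"][:2]
a=np.radians(13.4); X=np.array([np.cos(a),np.sin(a)]); Y=np.array([-X[1],X[0]])
for y in(18,14,8):
    v=px(M,[*(t-.008*X+y/1e3*Y),.052])[1]; row=im[int(round(v)),250:380].min(1)
    print(y,[round(float((at(M,250+i+.5,v,.052)[:2]-t)@X*1e3),1) for i in range(129) if abs(row[i+1]-row[i])>45])
print(t)
E
python3 tab.py; python3 f.py 4
```

```text
18 [-26.8, 19.8, 20.5, 25.1, 27.3, 34.8, 38.6, 45.4]
14 [-27.0, -26.2, 19.9, 20.6, 25.2, 26.7, 44.0]
8 [-27.1, -26.4, -16.5, -11.9, -3.6, 7.1, 19.2, 20.7, 25.3, 28.3, 43.5]
[ 0.55705454 -0.02119086]
t 23.2 w 0.0161 z 0.1168 out,Fx,Fy,Fz [[-63.5, -0.1, 0.7, 0.0], [-63.5, -0.1, -0.1, -1.0], [-63.5, -0.1, -0.2, -0.2], [-63.5, -0.2, 0.3, -1.9]] [-63.51  -0.12   0.18  -0.76] tq [-0.07  0.05 -0.04]
```

>>> {"name": "servo_tool", "arguments": {
  "targets": [
    [0, 0, -0.3, 0],
    [0, 0, -0.7, 0],
    [0, 0, -1.1, 0],
    [0, 0, -1.5, 0],
    [0, 0, -1.5, 0]
  ]
}}

```text
time: 23.82
tool_pos: [0.5575, -0.0212, 0.1324]
ee_rot: [3.14, 0.0, 1.805]
wrist_force: [0.8, -0.1, -2.0]
width: 0.0158
finger_force: 29.9
```

```bash
python3 f.py 2; python3 tab.py
```

```text
t 23.88 w 0.0159 z 0.132 out,Fx,Fy,Fz [[-63.1, 0.8, -0.3, -2.0], [-63.3, 0.2, 0.6, -2.2]] [-63.23   0.48   0.15  -2.07] tq [-0.06  0.04  0.05]
18 [-26.9, 19.4, 20.2, 25.0, 27.4, 35.4, 38.6, 45.0]
14 [-27.0, 19.5, 20.3, 25.1, 26.7, 43.6, 44.4]
8 [-27.2, -26.4, -16.7, 6.7, 7.5, 19.6, 20.4, 24.5, 27.7, 43.0, 43.8, 47.1]
[ 0.55709669 -0.02119746]
```

>>> {"name": "servo_tool", "arguments": {
  "targets": [
    [0, 0, -0.8, 0],
    [0, 0, -2.5, 0],
    [0, 0, -5, 0],
    [0, 0, -7.5, 0],
    [0, 0, -7.5, 0]
  ]
}}

```text
time: 24.55
tool_pos: [0.5588, -0.0214, 0.2107]
ee_rot: [3.135, 0.003, 1.805]
wrist_force: [-0.2, 0.9, -1.5]
width: 0.0157
finger_force: 29.9
```

```bash
python3 tab.py; python3 go.py .4477 -.2539 .205 65.5
```

```text
18 [-29.4, -28.4, 17.4, 18.4, 22.6, 25.7, 30.9, 37.2, 43.4, 56.9]
14 [-29.5, -28.5, 21.6, 22.6, 24.7, 42.5, 43.5, 47.7, 57.1, 58.1]
8 [-29.7, -28.6, -19.2, -18.1, 4.9, 21.7, 22.7, 25.9, 41.6, 42.7, 44.8, 54.2, 55.3]
[ 0.55792192 -0.0212827 ]
t 24.60 pos [ 0.5579 -0.0213  0.2086] rpy [1.798e+02 7.000e-02 1.034e+02] F [ 0.41 -0.68 -2.11] w 0.0156 shift [-20.07 -16.11   0.36  37.9 ]
```

>>> {"name": "servo_tool", "arguments": {
  "targets": [
    [-3, -2.4, 0.2, 6],
    [-6.5, -5.2, 0.2, 14],
    [-10, -8, 0.2, 22],
    [-13.5, -10.8, 0.2, 30],
    [-17, -13.6, 0.2, 37.9],
    [-19.5, -15.7, 0.2, 37.9],
    [-20.1, -16.1, 0.2, 37.9],
    [-20.1, -16.1, 0.2, 37.9]
  ]
}}

```text
time: 25.6
tool_pos: [0.4469, -0.2536, 0.2039]
ee_rot: [-3.14, -0.001, 1.143]
wrist_force: [-0.4, -0.1, -1.0]
width: 0.0158
finger_force: 29.9
```

>>> {"name": "servo_tool", "arguments": {
  "targets": [
    [0, 0, 0, 0]
  ]
}}

```text
time: 25.72
tool_pos: [0.4475, -0.2529, 0.2044]
ee_rot: [-3.141, -0.001, 1.145]
wrist_force: [0.5, -0.5, -1.9]
width: 0.0157
finger_force: 29.9
```

```bash
python3 go.py .4477 -.2539 .165 65.5
python3 - <<'E'
from h import *
# compare collar location in wrist images before (w3) / now for slip
im=snapshot("wrist"); cv2.imwrite("pics/w6.png",im); M=camera_model("wrist"); np.save("w6.npy",M,allow_pickle=True)
old=cv2.imread("pics/w3.png")
T=old[205:240,284:354]
r=cv2.matchTemplate(im[190:260,270:370],T,cv2.TM_CCOEFF_NORMED); _,m,_,l=cv2.minMaxLoc(r); print("hook match",m,l[0]+270-284,l[1]+190-205)
print(px(M,[.4477,-.2539,.075]))
E
```

```text
t 25.73 pos [ 0.4475 -0.2529  0.2044] rpy [-1.7997e+02 -5.0000e-02  6.5580e+01] F [ 0.51 -0.54 -1.91] w 0.0157 shift [-0.08  0.06  3.94  0.08]
hook match 0.8833140730857849 0 1
[319.25766517 199.5407423 ]
```

```bash
python3 go.py .4477 -.2539 .165 65.5
python3 - <<'E'
from h import *
old=cv2.imread("pics/s2.png"); s=snapshot("side"); print(get_obs()["tool_pos"])
new=cv2.resize(s[235-60:235+60,331-60:331+60],(480,480),interpolation=cv2.INTER_CUBIC)
for n,(x0,x1,y0,y1) in {"handle":(200,300,60,215),"foot":(205,262,225,292)}.items():
    r=cv2.matchTemplate(new[y0-25:y1+25,x0-25:x1+25],old[y0:y1,x0:x1],cv2.TM_CCOEFF_NORMED); _,m,_,l=cv2.minMaxLoc(r); print(n,round(m,3),(l[0]-25)/4,(l[1]-25)/4)
E
```

```text
t 25.77 pos [ 0.4475 -0.2529  0.2045] rpy [-1.7998e+02 -3.0000e-02  6.5600e+01] F [-0.05  1.06 -0.98] w 0.0157 shift [-0.08  0.05  3.95  0.1 ]
[ 0.44757567 -0.25301145  0.2045962 ]
handle 0.938 -0.5 1.0
foot 0.963 -0.75 0.75
```

>>> {"name": "servo_tool", "arguments": {
  "targets": [
    [-0.08, 0.05, 2, 0.1],
    [-0.08, 0.05, 3.8, 0.1],
    [-0.08, 0.05, 3.8, 0.1],
    [-0.08, 0.05, 4.2, 0.1],
    [-0.08, 0.05, 4.2, 0.1]
  ]
}}

```text
time: 26.45
tool_pos: [0.4474, -0.2551, 0.1631]
ee_rot: [3.141, 0.0, 1.142]
wrist_force: [-0.1, -0.5, -0.5]
width: 0.0157
finger_force: 29.9
```

```bash
python3 go.py .4477 -.2539 .145 65.5; python3 f.py 2
```

```text
t 26.45 pos [ 0.4474 -0.2551  0.1631] rpy [179.96   0.    65.4 ] F [-0.15 -0.47 -0.49] w 0.0157 shift [ 0.12 -0.02  1.81 -0.1 ]
t 26.5 w 0.0161 z 0.1632 out,Fx,Fy,Fz [[-224.4, -0.3, -0.4, -0.5], [-224.4, 0.0, -0.4, -1.6]] [-2.2438e+02 -1.2000e-01 -4.0000e-01 -1.0400e+00] tq [-0.12  0.11  0.03]
```

Foot just above the plate; correct +1.2 mm sideways and go into the hole gently.

>>> {"name": "servo_tool", "arguments": {
  "targets": [
    [0.12, 0, 0, 0],
    [0.12, 0, 0, 0],
    [0.12, 0, 0.4, 0],
    [0.12, 0, 0.8, 0],
    [0.12, 0, 1.2, 0],
    [0.12, 0, 1.2, 0]
  ]
}}

```text
time: 27.25
tool_pos: [0.4474, -0.2537, 0.15]
ee_rot: [-3.14, -0.0, 1.141]
wrist_force: [0.7, -0.2, -1.7]
width: 0.016
finger_force: 29.9
```

```bash
python3 go.py .4477 -.2539 .107 65.5; python3 f.py 2
```

```text
t 27.25 pos [ 0.4474 -0.2537  0.15  ] rpy [-1.7993e+02 -2.0000e-02  6.5400e+01] F [ 0.69 -0.21 -1.67] w 0.0160 shift [-0.01  0.03  4.3  -0.1 ]
t 27.3 w 0.0159 z 0.1504 out,Fx,Fy,Fz [[-224.1, 0.6, -0.4, -1.7], [-223.9, -0.7, -0.8, -0.4]] [-2.24e+02 -3.00e-02 -5.70e-01 -1.02e+00] tq [-0.03  0.07  0.01]
```

In the hole with no contact force; on down to just above seating.

>>> {"name": "servo_tool", "arguments": {
  "targets": [
    [0, 0, 0.6, 0],
    [0, 0, 1.4, 0],
    [0, 0, 2.2, 0],
    [0, 0, 3.0, 0],
    [0, 0, 3.7, 0],
    [0, 0, 4.2, 0],
    [0, 0, 4.2, 0]
  ]
}}

```text
time: 28.18
tool_pos: [0.4475, -0.2537, 0.1082]
ee_rot: [-3.141, -0.0, 1.141]
wrist_force: [0.5, 0.3, -0.6]
width: 0.0159
finger_force: 29.9
```

```bash
python3 go.py .4477 -.2539 .1018 65.5; python3 f.py 3
```

```text
t 28.18 pos [ 0.4475 -0.2537  0.1082] rpy [-1.7994e+02 -2.0000e-02  6.5400e+01] F [ 0.46  0.32 -0.64] w 0.0159 shift [-0.01  0.03  0.64 -0.1 ]
t 28.27 w 0.016 z 0.1089 out,Fx,Fy,Fz [[-224.0, 0.5, 0.2, -0.6], [-223.8, -0.1, 0.1, -0.8], [-223.7, 0.2, -0.1, -1.5]] [-2.2385e+02  2.0000e-01  6.0000e-02 -9.6000e-01] tq [-0.08  0.12 -0.01]
```

>>> {"name": "servo_tool", "arguments": {
  "targets": [
    [0, 0, 0.2, 0],
    [0, 0, 0.4, 0],
    [0, 0, 0.55, 0],
    [0, 0, 0.65, 0],
    [0, 0, 0.65, 0]
  ]
}}

```text
time: 28.9
tool_pos: [0.4477, -0.2538, 0.1021]
ee_rot: [-3.141, -0.0, 1.141]
wrist_force: [0.4, -0.5, -0.3]
width: 0.0158
finger_force: 29.9
```

```bash
python3 f.py 3
```

```text
t 29.0 w 0.0157 z 0.1023 out,Fx,Fy,Fz [[-223.9, 0.2, -0.6, -0.3], [-223.8, -0.6, -0.5, -1.8], [-223.8, 0.2, 0.3, -0.6]] [-2.2382e+02 -6.0000e-02 -2.6000e-01 -9.2000e-01] tq [-0.06  0.11 -0.  ]
```

>>> {"name": "servo_tool", "arguments": {
  "targets": [
    [0, 0, 0.05, 0],
    [0, 0, 0.1, 0],
    [0, 0, 0.1, 0]
  ]
}}

```text
time: 29.38
tool_pos: [0.4478, -0.2539, 0.1019]
ee_rot: [3.141, 0.0, 1.141]
wrist_force: [-0.4, 0.8, 3.8]
width: 0.016
finger_force: 29.9
```

```bash
python3 f.py 3
```

```text
t 29.48 w 0.016 z 0.1019 out,Fx,Fy,Fz [[-223.7, -0.2, 0.9, 3.8], [-223.7, -1.9, 0.4, 2.9], [-223.7, -1.2, 1.2, 4.0]] [-223.73   -1.08    0.81    3.57] tq [ 0.15  0.45 -0.  ]
```

Seated on the plate (about 3.6 N up). Release with a small opening first.

>>> {"name": "servo_tool", "arguments": {
  "targets": [
    [0, 0, 0, 0],
    [0, 0, 0, 0],
    [0, 0, 0, 0],
    [0, 0, 0, 0]
  ],
  "claw": 170
}}

```text
time: 29.98
tool_pos: [0.4477, -0.2538, 0.101]
ee_rot: [-3.141, -0.0, 1.141]
wrist_force: [0.2, -0.5, -0.2]
width: 0.0316
finger_force: 0.0
```

>>> {"name": "servo_tool", "arguments": {
  "targets": [
    [0, 0, -0.1, 0],
    [0, 0, -0.1, 0],
    [0, 0, -0.1, 0],
    [0, 0, -0.1, 0],
    [0, 0, -0.1, 0],
    [0, 0, -0.1, 0]
  ],
  "claw": 60
}}

```text
time: 30.72
tool_pos: [0.4477, -0.2539, 0.1022]
ee_rot: [3.142, -0.0, 1.141]
wrist_force: [1.2, 0.4, -0.5]
width: 0.0721
finger_force: 0.0
```

>>> {"name": "servo_tool", "arguments": {
  "targets": [
    [0, 0, -1, 0],
    [0, 0, -3, 0],
    [0, 0, -6, 0],
    [0, 0, -9, 0],
    [0, 0, -12, 0],
    [0, 0, -12, 0],
    [0, 0, -12, 0]
  ]
}}

```text
time: 31.6
tool_pos: [0.4474, -0.2537, 0.2213]
ee_rot: [-3.14, -0.0, 1.141]
wrist_force: [-0.4, -0.2, -0.5]
width: 0.0719
finger_force: 0.0
```

```bash
python3 go.py .4476 -.2522 .2191 65.5
python3 - <<'E'
from h import *
im=snapshot("wrist"); M=camera_model("wrist"); cv2.imwrite("pics/w7.png",im); old=cv2.imread("pics/w1.png")
s=im[165:225,285:360].astype(int); w=cv2.morphologyEx((s.min(2)>205).astype('uint8'),cv2.MORPH_OPEN,np.ones((2,2)))
ys,xs=np.nonzero(w); r=cv2.minAreaRect(np.c_[xs+285,ys+165].astype(np.float32)); print("collar",r,at(M,*r[0],.08))
k=(s.max(2)<75);ys,xs=np.nonzero(k);print("handle",xs.min()+285,xs.max()+285,ys.min()+165,ys.max()+165)
r=cv2.matchTemplate(im[120:260,250:390],old[140:245,265:375],cv2.TM_CCOEFF_NORMED); _,m,_,l=cv2.minMaxLoc(r); print("match to start",m,l[0]-15,l[1]-20)
E
```

```text
t 31.60 pos [ 0.4474 -0.2537  0.2213] rpy [-1.7993e+02 -2.0000e-02  6.5400e+01] F [-0.4  -0.23 -0.54] w 0.0719 shift [ 0.14 -0.04  0.22 -0.1 ]
collar ((320.0, 196.0), (34.0, 40.0), 90.0) [ 0.44803519 -0.25378037  0.08      ]
handle 311 328 184 220
match to start 0.9574769735336304 0 -2
```

The hook is back where it hung, with the same pixels and facing. The tray did not move while I unhooked: its front edge was at -90.3 mm before and -90.4 mm after. I hand in.

```bash
python3 -c "
from bench import *
print(close_job())"
```

```text
the job is handed in; nothing more can be done
None
```

I drew the tray out to its stop, held it there for about 1.7 s at about 11 N (peak reading 11.8 N), eased off slowly and unhooked with the tray staying out. I then hung the hook upright in its holder, facing as before, and handed the job in at about 32 s; no verdict came back.

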